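Start the mould press's screw in its thread and hold it

TASK

The screw of the little mould press is only resting on top of its thread. Without pulling it up out of the boss, turn its black knob backward (counter-clockwise seen from above) until you feel the screw drop into the thread start, then turn it forward one full turn from there. Finish with the gripper still holding the knob like that, screw started but not run down, so that the mould can be centred under it; leave the mould and the other things on the bench where they are.

Things in the scene. Friction and masses are not known exactly. Their poses are not given: they have to be found in the camera images.
- press: small grey cast bench press, fixed: base plate 170 x 190 x 20 mm, two 18 mm steel columns at y = +-75 mm (nuts on top to z = 162 mm), a crossbar between them (34 mm wide in x, top at z = 152 mm) with a threaded boss in its middle. Origin: centre of the base's underside, on the bench top, straight below the screw's axis; z up.
- boss (a point): centre of the boss's top face, where the screw enters: 156 mm above the bench, boss 48 mm across, upright, right-hand thread, pitch 5 mm. Turned backward, the screw rides up to a crest at most 0.6 turn from the start and there drops 5 mm by its own weight. From then on it is in the thread: 5 mm lower per forward turn, cannot be pulled up. Turned on backward it rides up and drops again.
- knob: black fluted knob of the press screw: upright, 44 mm across, 30 mm tall (grips as a plain cylinder from any side), slotted steel disc on top; fixed to the steel screw, 24 mm thick, 0.4 kg with the knob. Origin: centre of the knob's underside, on the screw's axis; turns with it. At the start 208 to 210 mm above the bench, at the crest 211, dropped 206. A gripped knob drops only when the grip is eased.
- screw (a joint): turn angle of the screw in rad, grows when turned backward (counter-clockwise from above), falls when turned forward; counts on over full turns; turns easily (under 0.1 Nm). The reading at which the screw drops is not marked: it shows by the drop.
- mould: round aluminium mould, 44 mm across, 92 mm long, lying along the press's x in the V cradle under the screw, clear below it; loose, not to be moved. Origin: under the middle of its length at its underside.
- paint1: dropper paint bottle, 25 mm across, 79 mm tall, upright, loose, not to be moved. Origin: centre of its underside.
- paint2: dropper paint bottle of the same size, likewise.
- paint3: dropper paint bottle of the same size, likewise.
- jar: amber jar with white cap, 62 mm across, 105 mm tall, upright, loose, not to be moved. Origin: centre of its underside.
- brush: artist's paint brush 185 mm long, 8 mm thick, lying, loose, not to be moved.
- cutters: side cutters 140 mm long, lying, loose, not to be moved.
- pot: airbrush cleaning pot 112 mm across with a painted balloon on a rod leaning out of its lid along its +x to 170 mm out and 220 mm up; fixed. Origin: centre of its underside.

How it is judged (in metres and radians):
On the way, in this order (a step that is already met when the one before it is completed fails the run):
1. the screw has been turned backward past the end of the first thread and has dropped into the thread start (value of joint screw above -0.5 rad and z of knob in the frame of press below 0.208 m), for 0.1 s.
2. the screw has been turned forward about one turn in the thread, the knob held by the fingers (z of knob in the frame of press below 0.203 m and contact force between the fingers and knob above 2 N), for 0.2 s.
At the end, for the whole second after the job is handed in: the knob's underside stands 199.3 to 203 mm above the bench (about 0.6 to 1.3 turns into the thread after the drop), at rest, gripped by the fingers (all of step 2 and z of knob in the frame of press above 0.19933 m and angular speed of knob below 0.1 rad/s); the arm keeps its last pose, push and grip.
It fails at once if the screw is pulled up out of its boss (knob's underside above 217 mm) (z of knob in the frame of press above 0.217 m).
It fails at once if the mould or another thing on the bench is moved by more than 20 mm (distance of any of mould, paint1, paint2, paint3, jar, brush, cutters from where it was at the start of the episode above 0.02 m).
It also fails if it takes over 61 s, if anything falls off the work surface, if the arm or the gripper's body presses on something with over 40 N, if the wrist force passes 120 N, or if a joint passes its speed limit or range.

ROBOT

A 6-joint arm with a two-finger parallel gripper is mounted at the origin on the work surface. World frame = base frame: x ahead of the robot, y to its left, z up, the work surface at z = 0. Lengths are in mm, angles in rad, forces in N, time in s.
With the tool pointing down it reaches from about 300 to 775 mm from the base axis. Payload 14.6 kg.
Tool frame: the origin (TCP) lies midway between the tips of the shut fingers; the grasp point (between the pads) lies 19 mm behind it; y points along the fingers, z is the direction in which the jaws open and shut, and the axes are right-handed (so a half turn about y gives the same grasp; the last joint's range is limited). The gripper opens to 94 mm and grips with 3 to 60 N. Pads are 16 mm wide; open, the fingers measure 119 mm over their backs; the gripper's body (75 mm by 177 mm) begins 78 mm behind the grasp point.
Start: joints at [1.225, 0.3, 1.521, -0, 1.321, -0.067], TCP at [151.359, 528.753, 205.446] pointing down, gripper open.
Joint ranges: [-3.03, 3.03], [-0.79, 2.21], [0.23, 2.52], [-1.04, 4.18], [0, 3.07], [-2.55, 2.55]. Speed limits (rad/s): [2.22, 2.22, 2.57, 3.14, 3.14, 3.14].

INTERFACE

Orientations are given as [roll, pitch, yaw] about the fixed x, y, z axes, in that order (R = Rz(yaw) Ry(pitch) Rx(roll)).
In Python, from cell import manip gives the robot as it stands.
- The arm moves only by the tool play_rows, never from a script. Its argument "series" is a list of rows, each a list of 3 entries, a list of its own where there are three numbers: the shift along the tool's x, y, z in m, then the turn about the tool's y in rad, then the closure, from 0 (fully open) to 1 (shut). In form: [[[dx, dy, dz], twist, grip], ...]. A call has 1 to 20 rows; each row is the pose to reach, as a shift and turn from the pose measured when the call began, along the tool's axes at that moment; what a row does not reach only later rows make up. A row lasts 1/10 s, in which the tool goes at most 50 mm and 8.59 degrees, less where a joint would pass 70% of its speed; a pose out of reach is approached as far as the arm can. A call with a gripper value outside its range is refused whole. The fingers move at their own pace and stop on an object; "squeeze" is the grip in N (left out, the last holds). Time passes only in rows, so rows that repeat a pose let the fingers close. It gives the time, the measured TCP pose, the force and the opening at its end, in the units of the state.
- manip.read_state(): the state, without advancing time (a new reading comes with each control period).
- manip.camera(name): name is "side" or "top"; returns the picture (480x640x3 uint8, red, green, blue); there is no depth.
- manip.camera_params(name): a dict with "K" (3x3 intrinsics, pixels), "rvec" (rotation vector, rad) and "tvec" (3), from world to camera coordinates, as OpenCV has them. Camera axes: x right, y down, z forward; pixel columns grow to the right and rows downward; lengths in mm; the calibration is good to about 2 mm. A picture is of the moment at which its call begins. camera_params takes no time and is no camera call.
- manip.sign_off(): hands the job in, once; it reports no verdict.
The state is a dict: "clock": time; "joints": joint angles; "qd": joint speeds; "effort": joint torques, N m; "eef_pos": TCP position; "eef_rot": TCP orientation; "wrist_force": force on the tool from outside, world axes, zero at the start; "moment": the same for the moment, N m; "finger_gap": finger opening in mm.
Only numpy, scipy, OpenCV 4.12 (cv2) and the standard library are available. Lean on these libraries where they do the work, as an engineer would, in place of code of your own. Each camera call takes 0.05 s, during which the arm holds its last target. There are 200 camera calls.

## Working session

There is one attempt and no reset: what is moved stays moved. The work goes in short steps, Python scripts to look and compute and a tool call to move; the robot and the scene stay as the last step left them, time stands still between calls to the robot, and variables do not carry over. Pictures are saved under pics/ and viewed, about 8 in all and at most 12, crops included, and the job is handed in when it is done.

Besides the shell and the picture viewer there is one more tool, called after ">>>" as name([rows], argument=value, ...), one row to a line, values as JSON. play_rows: Moves the arm, as the interface text tells. Its arguments: {"type":"object","properties":{"series":{"type":"array","items":{"type":"array"}},"squeeze":{"type":"number"}},"required":["series"]}

```bash
mkdir -p pics; ls; python3 - <<'E'
from cell import manip
import cv2
s=manip.read_state(); print(s)
for n in("side","top"):
    cv2.imwrite(f"pics/{n}0.png",manip.camera(n)[:,:,::-1]); print(n,manip.camera_params(n))
E
```

```text
pics
{'clock': 0.0, 'joints': array([ 1.22535534e+00,  3.00459514e-01,  1.52157030e+00, -1.35935545e-05,
        1.32071222e+00, -6.66116002e-02]), 'qd': array([-0.00106625,  0.00059382, -0.00015545,  0.00052349, -0.00183131,
        0.00066958]), 'effort': array([-2.14758670e-04, -5.31811917e+01, -3.52731693e+01,  7.06837233e-02,
        2.44475668e-02, -1.32250907e-04]), 'eef_pos': array([151.30021577, 528.50745232, 204.89725035]), 'eef_rot': array([-1.57194404e+00,  6.33679961e-05, -2.78826046e-01]), 'wrist_force': array([ 0.80072923, -0.14177724, -0.5909467 ]), 'moment': array([0.0328967 , 0.0044392 , 0.00055403]), 'finger_gap': 93.6760527300223}
side {'K': array([[461.16548507,   0.        , 318.95000693],
       [  0.        , 461.16548507, 239.95074249],
       [  0.        ,   0.        ,   1.        ]]), 'rvec': array([ 2.1421519 , -0.14193606,  0.09017442]), 'tvec': array([-545.67107199,  190.64074358,  986.11529034])}
top {'K': array([[486.35304503,   0.        , 322.79871106],
       [  0.        , 486.35304503, 241.75543176],
       [  0.        ,   0.        ,   1.        ]]), 'rvec': array([ 2.15251986, -2.12486533,  0.20778356]), 'tvec': array([   6.55277267,  592.4912929 , 1234.38508342])}
```

View pics/side0.png

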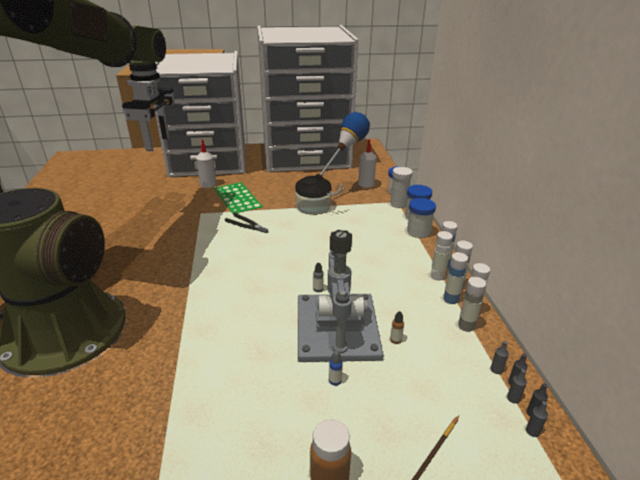

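View pics/top0.png

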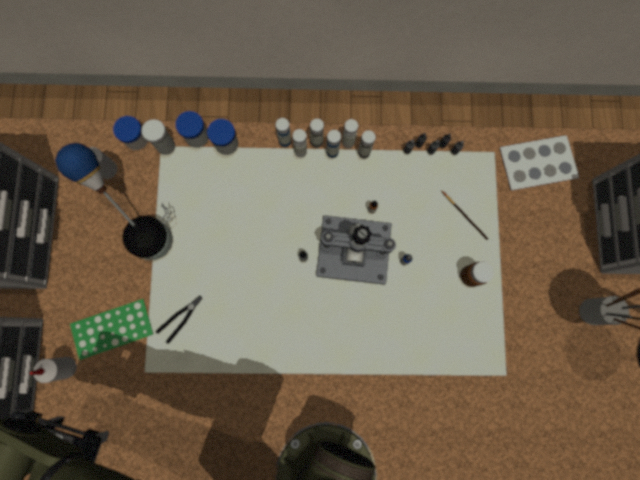

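The side view shows the knob at about (341,241). In the top view the knob is at (361,234), the column nuts at (328,237) and (389,243), and the bottles stand clear around the base. I'll measure the knob and the press yaw.

```bash
cat > h.py <<'E'
import numpy as np,cv2
from cell import manip
def ray(n,uv):
    p=manip.camera_params(n);R=cv2.Rodrigues(p['rvec'])[0]
    return -R.T@p['tvec'],R.T@np.linalg.inv(p['K'])@np.array([*uv,1.])
def plane(n,uv,z):
    c,d=ray(n,uv);return (c+d*(z-c[2])/d[2]).round(1)
def proj(n,X):
    p=manip.camera_params(n);return cv2.projectPoints(np.array([X],float),p['rvec'],p['tvec'],p['K'],None)[0].ravel().round(1)
E
python3 - <<'E'
from h import *
for n,uv in(("top",(361.5,234)),("side",(341,235))): print(n,plane(n,uv,239))
a=plane("top",(328,237),162);b=plane("top",(389,243),162);print(a,b,(a+b)/2,np.arctan2(*(a-b)[:2]))
for n,uv in (("top",(303,255)),("top",(372,205)),("top",(406,259))):print(plane(n,uv,75))
i=cv2.imread("pics/top0.png")[190:300,280:430];j=cv2.imread("pics/side0.png")[220:330,265:415]
cv2.imwrite("pics/z0.png",np.hstack([cv2.resize(x,None,fx=2.6,fy=2.6,interpolation=2) for x in(i,j)]))
E
```

```text
top [578.4 -69.8 239. ]
side [580.3 -72.9 239. ]
[584.8   3.8 162. ] [ 572.2 -144.   162. ] [578.5 -70.1 162. ] 0.08504471184234552
[552.8  65.4  75. ]
[ 688.6 -114.    75. ]
[ 546.1 -201.3   75. ]
```

View pics/z0.png

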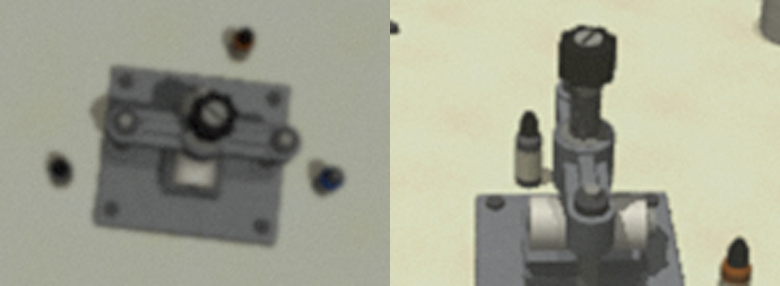

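The crop confirms the centre of the knob's disc at top (361.5,234) and side (341,235), so the axis is at about (579,-71). I'll move above it and wind the wrist forward, so the backward stroke has room.

>>> play_rows([
  [[0,-0.045,0],0,0],
  [[0,-0.09,0],0.1,0],
  [[0.04,-0.09,-0.032],0.24,0],
  [[0.08,-0.09,-0.064],0.38,0],
  [[0.12,-0.09,-0.095],0.52,0],
  [[0.16,-0.09,-0.127],0.66,0],
  [[0.2,-0.09,-0.159],0.8,0],
  [[0.24,-0.09,-0.191],0.94,0],
  [[0.28,-0.09,-0.223],1.08,0],
  [[0.32,-0.09,-0.255],1.22,0],
  [[0.36,-0.09,-0.286],1.36,0],
  [[0.4,-0.09,-0.318],1.5,0],
  [[0.44,-0.09,-0.35],1.64,0],
  [[0.48,-0.09,-0.382],1.78,0],
  [[0.52,-0.09,-0.414],1.92,0],
  [[0.56,-0.09,-0.446],2.06,0],
  [[0.576,-0.09,-0.4585],2.2,0],
  [[0.576,-0.09,-0.4585],2.3,0],
  [[0.576,-0.09,-0.4585],2.4,0],
  [[0.576,-0.09,-0.4585],2.4,0],
])

```text
clock: 2.1
eef_pos: [578.9, -70.9, 294.8]
eef_rot: [-1.571, -0.002, -2.681]
wrist_force: [-0.7, 0.7, -0.5]
finger_gap: 93.8
```

```bash
python3 - <<'E'
from h import *
s=manip.read_state();print(s['clock'],s['joints'].round(3),s['eef_pos'],s['eef_rot'],s['wrist_force'])
E
```

```text
2.1 [-1.840e-01  3.280e-01  1.280e+00 -1.000e-03  1.535e+00  9.260e-01] [578.85407038 -70.91962464 294.82510481] [-1.57069709e+00 -1.52560414e-03 -2.68080950e+00] [-0.74268539  0.74786748 -0.46498977]
```

>>> play_rows([
  [[0,0,0],0.14,0],
  [[0,0,0],0.28,0],
  [[0,0,0],0.42,0],
  [[0,0,0],0.56,0],
  [[0,0,0],0.7,0],
  [[0,0,0],0.84,0],
  [[0,0.01,0],0.98,0],
  [[0,0.03,0],1.12,0],
  [[0,0.05,0],1.2,0],
  [[0,0.07,0],1.2,0],
  [[0,0.087,0],1.2,0],
  [[0,0.087,0],1.2,0],
  [[0,0.087,0],1.2,0],
])

```text
clock: 3.4
eef_pos: [578.8, -70.9, 208.4]
eef_rot: [-1.569, -0.0, 2.404]
wrist_force: [0.6, 0.3, 0.5]
finger_gap: 94.3
```

```bash
cat >> h.py <<'E'
def snap(tag):
    s=manip.read_state();print(s['clock'],s['joints'].round(3),s['eef_pos'].round(1),s['eef_rot'].round(3),s['wrist_force'].round(1),s['finger_gap'].round(1))
    a=manip.camera("side")[:,:,::-1][200:300,281:401];b=manip.camera("top")[:,:,::-1][184:284,300:420]
    cv2.imwrite(f"pics/{tag}.png",np.hstack([cv2.resize(x,None,fx=3.3,fy=3.3,interpolation=2) for x in(a,b)]))
E
python3 -c "from h import *;snap('d1')"
```

```text
Traceback (most recent call last):
  File "h.py", line 11, in snap
    s=manip.read_state();print(s['clock'],s['joints'].round(3),s['eef_pos'].round(1),s['eef_rot'].round(3),s['wrist_force'].round(1),s['finger_gap'].round(1))
                                                                                                                                     ^^^^^^^^^^^^^^^^^^^^^
AttributeError: 'float' object has no attribute 'round'
```

```bash
sed -i "s/s\['finger_gap'\].round(1)/s['finger_gap']/" h.py
python3 -c "from h import *;snap('d1')"
```

```text
3.4 [-1.840e-01  3.730e-01  1.418e+00 -1.000e-03  1.352e+00  2.124e+00] [578.8 -70.9 208.4] [-1.569 -0.     2.404] [0.6 0.3 0.5] 94.32944105152059
```

View pics/d1.png

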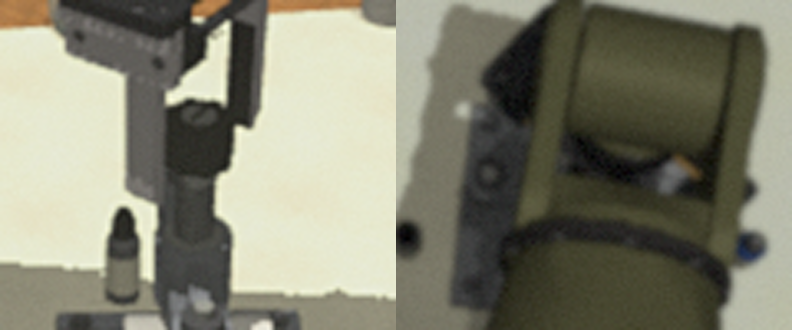

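The side view shows the knob centred between the open fingers, with its disc at about crop (200,113), full-image (341.6,234). Now I'll grip.

>>> play_rows([
  [[0,0,0],0,0.5],
  [[0,0,0],0,0.7],
  [[0,0,0],0,0.7],
  [[0,0,0],0,0.7],
  [[0,0,0],0,0.7],
  [[0,0,0],0,0.7],
  [[0,0,0],0,0.7],
  [[0,0,0],0,0.7],
], squeeze=20)

```text
clock: 4.3
eef_pos: [579.2, -70.9, 209.1]
eef_rot: [-1.57, 0.001, 2.404]
wrist_force: [1.0, 0.7, -0.5]
finger_gap: 43.5
```

```bash
cat >> h.py <<'E'
def disc():
    # disc row/col (bright steel on black knob) in side view, averaged; heights via axis (579,-71)
    a=np.mean([manip.camera("side")[215:275,325:358].astype(float).mean(2) for _ in range(3)],0)
    np.save("pics/disc_last.npy",a)
    m=np.clip(a[8:32,6:28]-70,0,None);v,u=np.mgrid[223:247,331:353]
    print("disc",(m*u).sum()/m.sum(),(m*v).sum()/m.sum());print("col profile",a[:,13:20].mean(1).round().astype(int))
E
python3 -c "from h import *;snap('d2');disc();print(proj('side',[579,-71,239]),proj('side',[579,-71,234]))"
```

```text
4.3 [-1.840e-01  3.720e-01  1.417e+00 -1.000e-03  1.352e+00  2.125e+00] [579.2 -70.9 209.1] [-1.570e+00  1.000e-03  2.404e+00] [ 1.   0.7 -0.5] 43.49939685312667
disc 339.4129737499866 231.06123215224363
col profile [ 98 159 177 172 170 172 174 175 173 170 168 168 173 176 150  89  53  61
  65  66  67  72  66  51  47  46  47  47  47  47  48  47  46  47  46  46
  46  45  55  74  79  74  65  62  62  61  61  63  62  61  62  63  64  62
  61  62  62  63  68  72]
[340.1 234.5] [340.  236.7]
```

>>> play_rows([
  [[0,0,0],-0.13,0.7],
  [[0,-0.0002,0],-0.26,0.7],
  [[0,-0.0003,0],-0.39,0.7],
  [[0,-0.0004,0],-0.52,0.7],
  [[0,-0.0005,0],-0.65,0.7],
  [[0,-0.0006,0],-0.78,0.7],
  [[0,-0.0007,0],-0.91,0.7],
  [[0,-0.0008,0],-1.04,0.7],
  [[0,-0.0009,0],-1.17,0.7],
  [[0,-0.001,0],-1.3,0.7],
  [[0,-0.001,0],-1.3,0.7],
  [[0,-0.001,0],-1.3,0.7],
  [[0,-0.001,0],-1.3,0.46],
  [[0,-0.001,0],-1.3,0.46],
  [[0,-0.001,0],-1.3,0.46],
  [[0,-0.001,0],-1.3,0.46],
])

```text
clock: 6.15
eef_pos: [579.1, -70.7, 210.0]
eef_rot: [-1.57, -0.0, -2.58]
wrist_force: [-0.5, 1.1, -0.2]
finger_gap: 50.6
```

```bash
cat >> h.py <<'E'
def edges():
    a=np.mean([manip.camera("side")[215:275,325:358].astype(float).mean(2) for _ in range(4)],0)
    p=a[:,13:20].mean(1)
    i=next(k for k in range(8,30) if p[k]<110); t=i-(110-p[i])/(p[i-1]-p[i])+215
    j=next(k for k in range(32,48) if p[k]>60); b=j-(p[j]-60)/(p[j]-p[j-1])+215
    print("top edge %.2f bottom edge %.2f"%(t,b), p.round().astype(int)[8:46])
E
python3 -c "from h import *;snap('d3');edges()"
```

```text
6.15 [-1.840e-01  3.710e-01  1.416e+00 -1.000e-03  1.354e+00  8.250e-01] [579.1 -70.7 210. ] [-1.57 -0.   -2.58] [-0.5  1.1 -0.2] 50.55173475749478
top edge 229.60 bottom edge 252.95 [224 224 224 225 227 216 159  77  53  64  63  64  68  71  58  43  43  45
  45  44  45  45  45  45  45  45  44  44  44  46  61  75  69  63  63  62
  61  62]
```

View pics/d3.png

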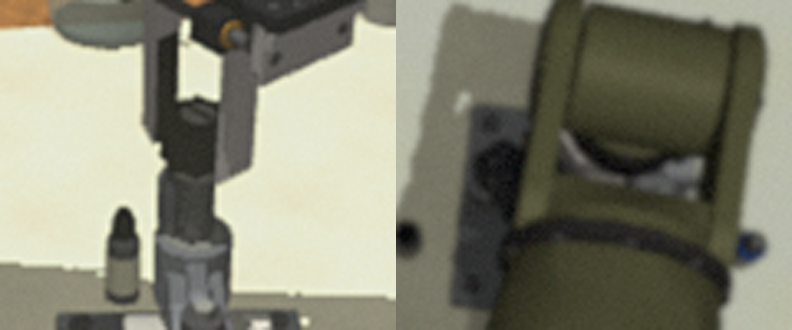

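The screw has risen about 0.7 mm and has not dropped yet. I'll regrip and turn further back.

>>> play_rows([
  [[0,0,0],0,0.7],
  [[0,0,0],0,0.7],
  [[0,0,0],0,0.7],
  [[0,-0.0001,0],-0.13,0.7],
  [[0,-0.0002,0],-0.26,0.7],
  [[0,-0.0003,0],-0.39,0.7],
  [[0,-0.0004,0],-0.52,0.7],
  [[0,-0.0005,0],-0.65,0.7],
  [[0,-0.0006,0],-0.8,0.7],
  [[0,-0.0006,0],-0.8,0.7],
  [[0,-0.0006,0],-0.8,0.7],
  [[0,-0.0006,0],-0.8,0.46],
  [[0,-0.0006,0],-0.8,0.46],
  [[0,-0.0006,0],-0.8,0.46],
  [[0,-0.0006,0],-0.8,0.46],
])

```text
clock: 7.95
eef_pos: [579.1, -70.7, 210.7]
eef_rot: [-1.57, -0.001, -1.78]
wrist_force: [0.7, -0.2, 0.6]
finger_gap: 50.7
```

```bash
python3 -c "from h import *;snap('d4');edges()"
```

```text
7.95 [-1.840e-01  3.710e-01  1.415e+00 -1.000e-03  1.356e+00  2.600e-02] [579.1 -70.7 210.7] [-1.57e+00 -1.00e-03 -1.78e+00] [ 0.7 -0.2  0.6] 50.72471134692388
top edge 229.74 bottom edge 253.10 [223 223 223 224 226 224 177  87  54  69  63  59  72  76  62  46  43  46
  46  46  46  47  46  46  46  46  46  46  46  46  58  74  70  61  63  62
  63  63]
```

```bash
python3 - <<'E'
import cv2,numpy as np
L=[]
for t in("d1","d2","d3","d4"):
    i=cv2.imread(f"pics/{t}.png")[80:200,150:250];L.append(cv2.resize(i,None,fx=2,fy=2,interpolation=2))
cv2.imwrite("pics/cmp1.png",np.clip(np.hstack(L)*1.6,0,255))
E
```

```text
[ WARN:0@0.076] global loadsave.cpp:1063 imwrite_ Unsupported depth image for selected encoder is fallbacked to CV_8U.
```

View pics/cmp1.png

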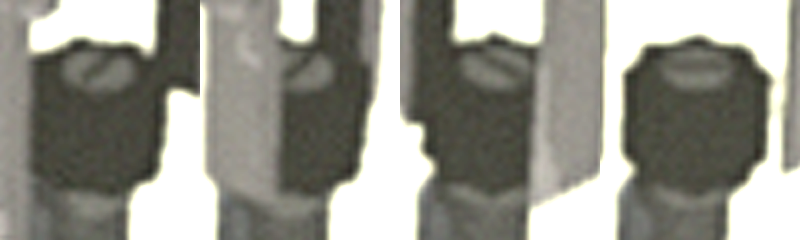

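The slot goes from "/" to "\" to "—" across the four frames, so the knob turns with the grip. It has not dropped yet, so I'll go on.

>>> play_rows([
  [[0,0,0],0,0.7],
  [[0,0,0],0,0.7],
  [[0,0,0],0,0.7],
  [[0,-0.0001,0],-0.13,0.7],
  [[0,-0.0002,0],-0.26,0.7],
  [[0,-0.0003,0],-0.39,0.7],
  [[0,-0.0004,0],-0.52,0.7],
  [[0,-0.0005,0],-0.65,0.7],
  [[0,-0.0006,0],-0.8,0.7],
  [[0,-0.0006,0],-0.8,0.7],
  [[0,-0.0006,0],-0.8,0.7],
  [[0,-0.0006,0],-0.8,0.46],
  [[0,-0.0006,0],-0.8,0.46],
  [[0,-0.0006,0],-0.8,0.46],
  [[0,-0.0006,0],-0.8,0.46],
])

```text
clock: 9.75
eef_pos: [579.1, -70.8, 211.4]
eef_rot: [-1.571, -0.001, -0.98]
wrist_force: [0.4, -0.0, -0.7]
finger_gap: 50.8
```

```bash
python3 -c "from h import *;snap('d5');edges()"
```

```text
9.75 [-1.840e-01  3.700e-01  1.414e+00 -1.000e-03  1.357e+00 -7.740e-01] [579.1 -70.8 211.4] [-1.571e+00 -1.000e-03 -9.800e-01] [ 0.4 -0.  -0.7] 50.771686169226
top edge 231.11 bottom edge 254.51 [223 223 223 224 224 225 228 200 118  51  55  63  61  64  72  68  51  43
  44  44  45  44  44  45  45  45  45  45  44  44  44  51  68  74  66  61
  61  61]
```

Both edges moved down 1.4 px, which looks like the drop. I'll open a little more and measure it properly.

>>> play_rows([
  [[0,0,0],0,0.3],
  [[0,0,0],0,0.3],
  [[0,0,0],0,0.3],
])

```text
clock: 10.35
eef_pos: [579.2, -70.9, 211.3]
eef_rot: [-1.571, -0.001, -0.98]
wrist_force: [-0.6, 0.2, 0.2]
finger_gap: 65.6
```

```bash
python3 - <<'E'
from h import *
snap('d6');edges()
L=[];T=cv2.imread("pics/d4.png",0)[90:190,165:235]
for t in("d1","d2","d3","d4","d5","d6"):
    i=cv2.imread(f"pics/{t}.png");g=cv2.cvtColor(i,6)
    for (r0,r1) in((105,140),(155,190)):
        r=cv2.matchTemplate(g[r0-20:r1+20,165:235],T[r0-90:r1-90,15:55],5);l=cv2.minMaxLoc(r);print(t,l[1],(l[3][1]-20)/3.3,end=' ')
    print()
    if t in("d4","d5","d6"):L.append(cv2.resize(i[80:200,150:250],None,fx=2.5,fy=2.5,interpolation=2))
cv2.imwrite("pics/cmp2.png",np.clip(np.hstack(L)*1.6,0,255).astype(np.uint8))
E
```

```text
10.35 [-1.840e-01  3.700e-01  1.414e+00 -1.000e-03  1.357e+00 -7.750e-01] [579.2 -70.9 211.3] [-1.571e+00 -1.000e-03 -9.800e-01] [-0.6  0.2  0.2] 65.61485734727506
top edge 231.11 bottom edge 254.58 [223 224 223 224 224 225 228 200 117  50  54  62  61  64  72  67  50  42
  42  43  43  43  43  43  43  43  43  43  43  43  43  50  67  74  65  60
  60  61]
d1 0.8104384541511536 0.30303030303030304 d1 0.9732196927070618 0.0 
d2 0.5104926824569702 0.30303030303030304 d2 0.923110842704773 0.0 
d3 0.7679434418678284 -0.30303030303030304 d3 0.8527937531471252 2.121212121212121 
d4 0.9989458322525024 0.0 d4 0.9998971819877625 0.0 
d5 0.8531301617622375 1.5151515151515151 d5 0.9944101572036743 1.2121212121212122 
d6 0.8523256182670593 1.5151515151515151 d6 0.9945014119148254 1.2121212121212122
```

View pics/cmp2.png

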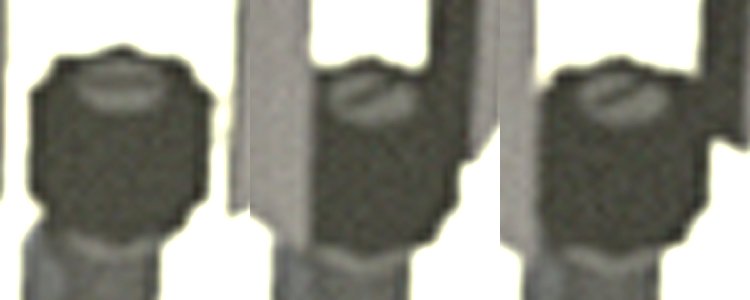

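The screw has dropped: about 3.5 mm below the last two readings, and where the model predicts for a drop within the last 0.8 rad. That puts the knob at z ≈ 206.3 mm. I'll lower 5 mm, grip, and turn forward, following the thread down at 0.8 mm/rad.

>>> play_rows([
  [[0,0.0025,0],0,0.3],
  [[0,0.005,0],0,0.4],
  [[0,0.005,0],0,0.7],
  [[0,0.005,0],0,0.7],
  [[0,0.005,0],0,0.7],
  [[0,0.005,0],0,0.7],
  [[0,0.005,0],0,0.7],
  [[0,0.0051,0],0.13,0.7],
  [[0,0.0052,0],0.26,0.7],
  [[0,0.0053,0],0.39,0.7],
  [[0,0.0054,0],0.52,0.7],
  [[0,0.0055,0],0.65,0.7],
  [[0,0.0056,0],0.78,0.7],
  [[0,0.0057,0],0.91,0.7],
  [[0,0.0058,0],1.04,0.7],
  [[0,0.0059,0],1.17,0.7],
  [[0,0.006,0],1.3,0.7],
  [[0,0.0061,0],1.43,0.7],
  [[0,0.0062,0],1.56,0.7],
  [[0,0.0062,0],1.56,0.7],
], squeeze=25)

```text
clock: 12.65
eef_pos: [579.6, -70.9, 205.0]
eef_rot: [-1.569, 0.001, -2.545]
wrist_force: [5.5, -0.0, -3.5]
finger_gap: 43.7
```

```bash
python3 -c "from h import *;snap('d7');edges()"
```

```text
12.65 [-1.840e-01  3.750e-01  1.422e+00 -1.000e-03  1.343e+00  7.900e-01] [579.6 -70.9 205. ] [-1.569e+00  1.000e-03 -2.545e+00] [ 5.5 -0.  -3.5] 43.67661719252763
top edge 231.73 bottom edge 255.08 [224 225 224 225 224 225 227 224 176  86  50  60  63  63  66  72  61  44
  42  45  44  43  44  43  43  44  44  44  44  44  44  46  59  74  69  62
  61  62]
```

The knob has gone down about 1.2 mm with the turn, as it should. I'll turn on to 3.0 rad in total, then release.

>>> play_rows([
  [[0,0.0001,0],0.13,0.7],
  [[0,0.0002,0],0.26,0.7],
  [[0,0.0003,0],0.39,0.7],
  [[0,0.0004,0],0.52,0.7],
  [[0,0.0005,0],0.65,0.7],
  [[0,0.0006,0],0.78,0.7],
  [[0,0.0007,0],0.91,0.7],
  [[0,0.0008,0],1.04,0.7],
  [[0,0.0009,0],1.17,0.7],
  [[0,0.001,0],1.3,0.7],
  [[0,0.0011,0],1.44,0.7],
  [[0,0.0011,0],1.44,0.7],
  [[0,0.0011,0],1.44,0.7],
  [[0,0.0011,0],1.44,0.4],
  [[0,0.0011,0],1.44,0.3],
  [[0,0.0011,0],1.44,0.3],
  [[0,0.0011,0],1.44,0.3],
])

```text
clock: 14.65
eef_pos: [579.6, -70.7, 204.0]
eef_rot: [-1.571, 0.002, 2.304]
wrist_force: [-0.3, -0.1, 0.4]
finger_gap: 65.5
```

```bash
python3 -c "from h import *;snap('d8');edges()"
```

```text
14.65 [-1.840e-01  3.760e-01  1.424e+00 -1.000e-03  1.341e+00  2.225e+00] [579.6 -70.7 204. ] [-1.571e+00  2.000e-03  2.304e+00] [-0.3 -0.1  0.4] 65.54359181489689
top edge 232.31 bottom edge 255.53 [225 224 224 224 224 225 225 227 208 135  55  53  64  66  65  69  68  54
  43  43  44  44  44  44  44  44  44  45  45  45  44  43  50  68  77  74
  65  61]
```

>>> play_rows([
  [[0,0,0],-0.14,0.3],
  [[0,0,0],-0.28,0.3],
  [[0,0,0],-0.42,0.3],
  [[0,0,0],-0.56,0.3],
  [[0,0,0],-0.7,0.3],
  [[0,0,0],-0.84,0.3],
  [[0,0,0],-0.98,0.3],
  [[0,0,0],-1.12,0.3],
  [[0,0,0],-1.26,0.3],
  [[0,0,0],-1.4,0.3],
  [[0,0,0],-1.54,0.3],
  [[0,0,0],-1.68,0.3],
  [[0,0,0],-1.82,0.3],
  [[0,0,0],-1.96,0.3],
  [[0,0,0],-2.1,0.3],
  [[0,0,0],-2.24,0.3],
  [[0,0,0],-2.38,0.3],
  [[0,0,0],-2.52,0.3],
  [[0,0,0],-2.66,0.3],
  [[0,0,0],-2.66,0.3],
])

```text
clock: 16.95
eef_pos: [579.6, -70.9, 203.9]
eef_rot: [-1.57, -0.001, -1.317]
wrist_force: [0.6, -0.3, 0.2]
finger_gap: 65.6
```

>>> play_rows([
  [[0,0,0],-0.14,0.3],
  [[0,0,0],-0.28,0.3],
  [[0,0,0],-0.42,0.3],
  [[0,0,0],-0.56,0.3],
  [[0,0,0],-0.64,0.3],
  [[0,0,0],-0.64,0.3],
])

```text
clock: 17.55
eef_pos: [579.6, -70.8, 203.9]
eef_rot: [-1.571, -0.002, -0.68]
wrist_force: [-0.0, 0.7, 0.9]
finger_gap: 65.8
```

```bash
python3 -c "from h import *;snap('d9');edges()"
```

```text
17.55 [-1.840e-01  3.760e-01  1.423e+00 -1.000e-03  1.341e+00 -1.075e+00] [579.6 -70.8 203.9] [-1.571 -0.002 -0.68 ] [-0.   0.7  0.9] 65.84458471755148
top edge 232.28 bottom edge 255.56 [211 210 209 209 211 219 225 228 207 131  54  53  64  65  64  68  67  53
  42  42  44  44  43  44  43  45  44  43  44  44  43  43  50  68  77  74
  65  61]
```

The knob is down 1.1 px (2.4 mm) after 3.0 rad and did not move during the regrip. Now the second stroke, 3.28 rad.

>>> play_rows([
  [[0,0,0],0,0.5],
  [[0,0,0],0,0.7],
  [[0,0,0],0,0.7],
  [[0,0,0],0,0.7],
  [[0,0,0],0,0.7],
  [[0,0.0001,0],0.13,0.7],
  [[0,0.0002,0],0.26,0.7],
  [[0,0.0003,0],0.39,0.7],
  [[0,0.0004,0],0.52,0.7],
  [[0,0.0005,0],0.65,0.7],
  [[0,0.0006,0],0.78,0.7],
  [[0,0.0007,0],0.91,0.7],
  [[0,0.0008,0],1.04,0.7],
  [[0,0.0009,0],1.17,0.7],
  [[0,0.001,0],1.3,0.7],
  [[0,0.0011,0],1.43,0.7],
  [[0,0.0012,0],1.56,0.7],
  [[0,0.0013,0],1.69,0.7],
  [[0,0.0014,0],1.8,0.7],
  [[0,0.0014,0],1.8,0.7],
])

```text
clock: 19.85
eef_pos: [579.8, -71.0, 202.5]
eef_rot: [-1.568, 0.001, -2.481]
wrist_force: [3.1, -1.1, -1.6]
finger_gap: 43.3
```

>>> play_rows([
  [[0,0.0001,0],0.13,0.7],
  [[0,0.0002,0],0.26,0.7],
  [[0,0.0003,0],0.39,0.7],
  [[0,0.0004,0],0.52,0.7],
  [[0,0.0005,0],0.65,0.7],
  [[0,0.0006,0],0.78,0.7],
  [[0,0.0007,0],0.91,0.7],
  [[0,0.0008,0],1.04,0.7],
  [[0,0.0009,0],1.17,0.7],
  [[0,0.001,0],1.3,0.7],
  [[0,0.0011,0],1.43,0.7],
  [[0,0.0012,0],1.48,0.7],
  [[0,0.0012,0],1.48,0.7],
  [[0,0.0012,0],1.48,0.7],
  [[0,0.0012,0],1.48,0.7],
  [[0,0.0012,0],1.48,0.7],
])

```text
clock: 21.45
eef_pos: [579.7, -71.2, 201.3]
eef_rot: [-1.571, 0.003, 2.323]
wrist_force: [-0.7, -3.5, -0.1]
finger_gap: 43.6
```

```bash
python3 - <<'E'
from h import *
snap('e1');edges()
i=cv2.imread("pics/d6.png")[60:220,130:270];j=cv2.imread("pics/e1.png")[60:220,130:270]
o=np.hstack([cv2.resize(x,None,fx=2.8,fy=2.8,interpolation=2) for x in(i,j)])
cv2.imwrite("pics/cmp3.png",np.clip(o*1.6,0,255).astype(np.uint8))
E
```

```text
21.45 [-1.840e-01  3.780e-01  1.427e+00 -1.000e-03  1.335e+00  2.205e+00] [579.7 -71.2 201.3] [-1.571  0.003  2.323] [-0.7 -3.5 -0.1] 43.61580610837665
top edge 233.34 bottom edge 256.69 [216 216 216 216 216 216 216 215 214 199 136  60  54  64  65  64  69  72
  58  43  43  44  44  43  43  43  44  43  44  44  44  43  43  49  65  74
  66  62]
```

View pics/cmp3.png

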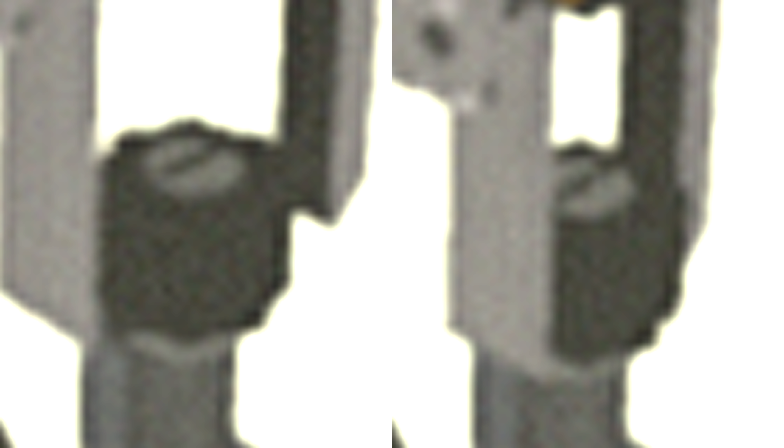

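The slot is back at the same "/" angle and the knob is 2.2 px (5 mm) lower than after the drop, so it has made one full turn. It is still gripped and at rest, so I'll hand in.

```bash
python3 -c "
from h import *
s=manip.read_state();print(s['clock'],abs(s['qd']).max(),s['finger_gap'],s['wrist_force'])
print(manip.sign_off())"
```

```text
21.75 0.0013015926553058535 43.359475341755285 [-1.71836213 -4.75588163  0.66939411]
the job is handed in; nothing more can be done
None
```

The screw is started one full turn into its thread, the gripper is still holding the knob, and the job was handed in at 21.75 s.

- **Drop:** I turned the knob backward in three gripped steps of 1.3, 0.8 and 0.8 rad, easing the grip after each. After the third step the side camera showed the knob about 3.5 mm below its highest position, which puts it near 206.3 mm.
- **Forward turn:** I turned it forward 6.28 rad in two strokes with one regrip. The knob came down 2.2 px, about 5 mm, and the slot ended at nearly the angle it had after the drop. The knob's underside should now be near 201.3 mm.
- **Final state:** The fingers are closed on the knob at a 43.4 mm gap with a 25 N grip setting. The joints are at rest and the wrist force is about 5 N.

**Checks that disagreed or were skipped:**
- **Height reading:** One height reading before the drop (second step) showed no rise where about 0.6 mm was expected. I put this down to sub-pixel noise from the flutes, since the slot showed the knob had turned.
- **Bench items:** I did not measure the mould, bottles or other items again at the end. The arm was never brought near them.

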